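Charge the ball feeder and hold its gate pin open

ROBOT

A 7-joint arm with a two-finger parallel gripper is mounted at the origin on a cart in front of the work surface, level with it; the furniture and walls round the work are solid. World frame = base frame: x ahead of the robot, y to its left, z up, the work surface at z = 0. Lengths are in mm, angles in rad, forces in N, time in s.
With the tool pointing down it reaches from about 425 to 875 mm from the base axis. Payload 4.7 kg.
Tool frame: the origin (TCP) lies between the finger pads; the fingertips stand 22 mm ahead of it and the grasp point (between the pads) lies 3 mm ahead of it (robot.nose_length is the distance from the TCP to the fingertips, in mm); y points along the fingers, x is the direction in which the jaws open and shut, and the axes are right-handed (so a half turn about y gives the same grasp; the last joint's range is limited). The gripper opens to 85 mm and grips with 20 to 120 N. Pads are 22 mm wide; open, the fingers measure 114 mm over their backs; the gripper's body (76 mm by 85 mm) begins 54 mm behind the grasp point. The pads swing forward as they close: fully open they stand 13 mm farther back than shut.
Start: joints at [-1.21, 0.321, -0.07, 1.45, 0.023, 1.371, -0.057], TCP at [220.954, 611.311, 253.349] pointing down, gripper open.
Joint ranges: [-2.86, 2.86], [-0.3, 2.09], [-1.38, 1.24], [0.06, 2.45], [-1.56, 4.7], [0.09, 2.05], [-2.69, 2.69]. Speed limits (rad/s): [2.57, 2.57, 3.14, 3.14, 3.14, 3.14, 3.14].

INTERFACE

Orientations are given as a unit quaternion [w, x, y, z].
In Python, from workcell import sensors, imaging, job, robot gives the robot as it stands.
- The arm moves only by the tool arm_command, never from a script. Its argument "commands" is a list of rows, each a list of 3 entries, a list of its own where there are three numbers: the turn, a rotation vector about the tool's x, y, z in rad, then the shift along the tool's x, y, z in m, then the finger opening in m, from 0 to 0.0854. In form: [[[wx, wy, wz], [tx, ty, tz], grip], ...]. A call has 1 to 20 rows; each row is the pose to reach, as a shift and turn from the pose measured when the call began, along the tool's axes at that moment; what a row does not reach only later rows make up. A row lasts 1/8 s, in which the tool goes at most 62.5 mm and 10.7 degrees, less where a joint would pass 70% of its speed; a pose out of reach is approached as far as the arm can. A call with a gripper value outside its range is refused whole. The fingers move at their own pace and stop on an object; "force" is the grip in N (left out, the last holds). Time passes only in rows, so rows that repeat a pose let the fingers close. It gives the time, the measured TCP pose, the force and the opening at its end, in the units of the state.
- sensors.get_state(): the state, without advancing time (a new reading comes with each control period).
- imaging.capture(name): name is "side" or "top" or "wrist"; returns a dict with "color" (420x560x3 uint8, red, green, blue), "mtx" (3x3 intrinsics, pixels), "view" (4x4, takes a point from world to camera coordinates). Camera axes: x right, y down, z forward; pixel columns grow to the right and rows downward; lengths in mm; the calibration is good to about 2 mm. The wrist camera is an equidistant fisheye: a pixel r from the principal point sees the ray r / f radians off the axis. A picture is of the moment at which its call begins. There is no depth.
- job.sign_off(): hands the job in, once; it reports no verdict.
The state is a dict: "t": time; "qpos": joint angles; "qvel": joint speeds; "tau": joint torques, N m; "ee_pos": TCP position; "tcp_rot": TCP orientation; "force": force on the tool from outside, world axes, zero at the start; "torque": the same for the moment, N m; "width": finger opening in mm.
Only numpy, scipy, OpenCV 4.12 (cv2) and the standard library are available. Lean on these libraries where they do the work, as an engineer would, in place of code of your own. Each camera call takes 0.05 s, during which the arm holds its last target.

TASK

Pick up the tray of steel balls by its handle, tip all five into the feeder's hopper while the gate pin is still fully down, and set the empty tray back upright on the bench. Then draw the gate pin part of the way out of its guide block, straight along its own leaning axis so that it does not bind, about 35 mm, until the black groove in its shank shows just above the block. Keep holding it there while all the balls run down the chute into the open tin, and finish while still holding the pin up, leaving the other things on the bench where they are.

Things in the scene. Friction and masses are not known exactly. Their poses are not given: they have to be found in the camera images.
- feeder: Ball feeder, bolted to the bench: a grey sheet hopper and a steel chute, one V-shaped trough (walls at 45 degrees) that slopes down at 15 degrees, on a dark stand (base plate 245 x 124 mm). Origin: on the bench under its middle; x points horizontally down the chute (hopper at -x, tin beyond +x), z up. The valley ends at x = 0.138, z = 0.042.
- hopper_mouth (a point): Centre of the hopper's open mouth, axes as the feeder's. From here the mouth reaches 40 mm to the back wall (-x), 60 mm to each side (y) and 75 mm forward (+x) to a tie strap. The rim slopes with the chute, from 13 mm above this point (back) to 19 mm below it (front); the valley is 60 mm below the rim. Balls roll to the valley and down to the pin.
- guide: Aluminium guide block (40 mm along the chute, 54 mm across, 44 mm high) bridging the chute, part of the feeder. Origin: centre of the bore's mouth on top of the block, 143 mm above the bench; z axis: axis of the bore, square to the chute, leaning 15 degrees from vertical towards the tin; x runs down the chute. Bore 15 mm wide, 44 mm deep, open below; the valley is 88 mm under the mouth.
- pin_knob (a point): Centre of the dark knurled knob (26 mm wide, 28 mm high) on the loose steel gate pin (14 mm rod, 0.2 kg); z along the pin. Below the knob: 14 mm of bare neck, then a 21 mm wide collar that rests on the block. Fully down, this point is 34 mm from the bore's mouth; the foot, 116 mm below it, blocks the chute. A black groove lies 32 to 35 mm below the collar. Let go, the pin drops back.
- tray_handle (a point): Centre of the tray's wooden grip bar: 12 mm thick (tray's x), 16 mm high, 67 mm free length along y, 78 mm above the tray's underside. x axis towards the spout lip, z up. Tray: aluminium, 119 x 68 mm, walls 34 mm, 0.25 kg (and 0.17 kg of balls), standing on the bench; at its +x end the floor rises at 25 degrees to the lip.
- tray_lip (a point): Middle of the tray's spout lip, 71 mm along +x from the handle's centre and 58 mm below it. The balls roll out over it when the tray is tipped, lip down, by 45 to 60 degrees.
- ball0_center (a point): Centre of a steel ball, 20 mm diameter, 33 g (one of five); at first loose in the tray, rolls freely.
- ball1_center (a point): Centre of a steel ball, 20 mm diameter, 33 g (one of five); at first loose in the tray, rolls freely.
- ball2_center (a point): Centre of a steel ball, 20 mm diameter, 33 g (one of five); at first loose in the tray, rolls freely.
- ball3_center (a point): Centre of a steel ball, 20 mm diameter, 33 g (one of five); at first loose in the tray, rolls freely.
- ball4_center (a point): Centre of a steel ball, 20 mm diameter, 33 g (one of five); at first loose in the tray, rolls freely.
- parts_tin: Open green tin, 71 x 123 mm, rim 28 mm high, walls 2 mm, under the end of the chute. Origin: centre of its underside; x points away from the chute, where its raised lid stands as a backstop.
- ring_gauge: Bystander: steel ring, 48 mm diameter, 14 mm high; origin centre of underside.
- test_weight: Bystander: small steel weight, 22 mm diameter, 37 mm high; origin centre of underside.
- screwdriver: Bystander: screwdriver, 153 mm long along its y, 19 mm thick; origin under its middle.
- marker_black: Bystander: pen-shaped marker, 146 mm long along its y, 15 mm thick; origin under its middle.
- eraser: Bystander: eraser, 20 x 42 x 12 mm; origin centre of underside.

How it is judged:
By the outcome, as a careful person would: the job done as asked, in the order asked, and still so for the second after the job is handed in, while the arm keeps its last pose, push and grip.
It also fails if it takes over 72 s, if anything falls off the work surface, if the arm or the gripper's body presses on something with over 40 N, if the wrist force passes 120 N, or if a joint passes its speed limit or range.

## Working session

There is one attempt and no reset: what is moved stays moved. The work goes in short steps, Python scripts to look and compute and a tool call to move; the robot and the scene stay as the last step left them, time stands still between calls to the robot, and variables do not carry over. Pictures are saved under pics/ and viewed, and the job is handed in when it is done.

Besides the shell and the picture viewer there is one more tool, called as name(argument=value, ...), one argument or row to a line, values as JSON. arm_command: Moves the arm, as the interface text tells. Its arguments: {"type":"object","properties":{"commands":{"type":"array"},"force":{"type":"number"}},"required":["commands"]}

```bash
ls; mkdir -p pics; python3 - <<'E'
from workcell import sensors, imaging, job, robot
import cv2
s=sensors.get_state();print(s)
for n in ["side","top","wrist"]:
    c=imaging.capture(n);cv2.imwrite(f"pics/{n}0.png",c["color"][:,:,::-1]);print(n,c["mtx"],c["view"])
E
```

```text
pics
{'t': 0.0, 'qpos': array([-1.20990304,  0.32183907, -0.0700694 ,  1.45170378,  0.02261266,
        1.3707825 , -0.05692462]), 'qvel': array([ 0.0001583 ,  0.00011069, -0.00073637,  0.00025063, -0.00012391,
       -0.00040098,  0.00161356]), 'tau': array([ 6.30244849e-04, -4.93582928e+01, -3.81814213e-01, -3.14329684e+01,
        1.30796168e-02,  1.11592241e-02,  1.02192226e-05]), 'ee_pos': array([220.81056043, 610.80983915, 252.1984525 ]), 'tcp_rot': array([-0.57833937,  0.57919576,  0.40569741, -0.40677444]), 'force': array([-0.06708216,  0.45920888, -0.4863816 ]), 'torque': array([-0.02807617, -0.007941  ,  0.03223747]), 'width': 85.39474371916326}
side [[435.49982582   0.         283.21617039]
 [  0.         435.49982582 209.57422116]
 [  0.           0.           1.        ]] [[ 9.99450263e-01 -2.80708946e-02 -1.76407558e-02 -5.46165083e+02]
 [-2.83481819e-02 -4.47653674e-01 -8.93757556e-01  1.20506495e+02]
 [ 1.71916250e-02  8.93766308e-01 -4.48203342e-01  1.34062286e+03]
 [ 0.00000000e+00  0.00000000e+00  0.00000000e+00  1.00000000e+00]]
top [[543.63582499   0.         286.23071135]
 [  0.         543.63582499 207.52884806]
 [  0.           0.           1.        ]] [[-2.30512239e-02 -9.99635686e-01 -1.40405262e-02 -4.52875486e+01]
 [-9.82190835e-01  2.52639664e-02 -1.86179739e-01  5.68013233e+02]
 [ 1.86466631e-01  9.49880532e-03 -9.82415375e-01  1.72404998e+03]
 [ 0.00000000e+00  0.00000000e+00  0.00000000e+00  1.00000000e+00]]
wrist [[325.1922621    0.         280.98907544]
 [  0.         325.1922621  209.02705303]
 [  0.           0.           1.        ]] [[ 3.39383811e-01  9.40645410e-01 -2.20041046e-03 -6.48801097e+02]
 [ 9.00426423e-01 -3.24194339e-01  2.90052215e-01 -3.90441176e+01]
 [ 2.72122924e-01 -1.00420334e-01 -9.57008292e-01  3.80311120e+02]
 [ 0.00000000e+00  0.00000000e+00  0.00000000e+00  1.00000000e+00]]
```

View pics/side0.png

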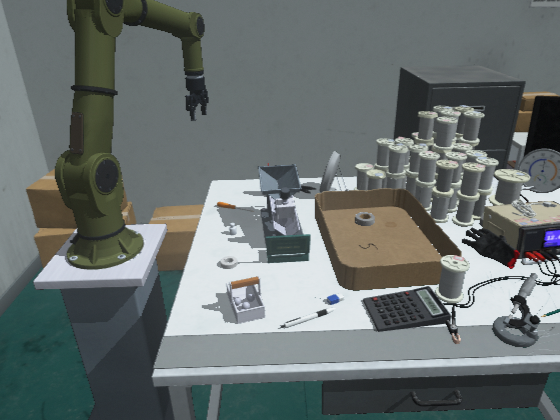

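View pics/top0.png

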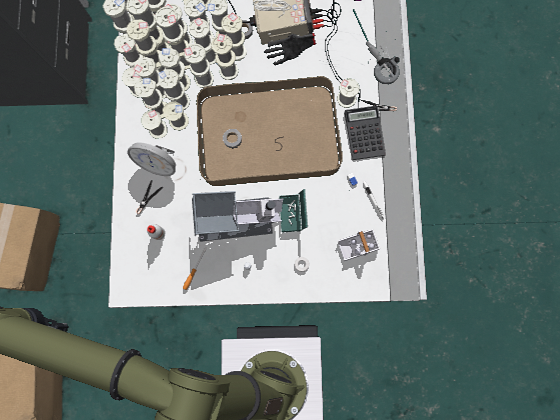

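View pics/wrist0.png

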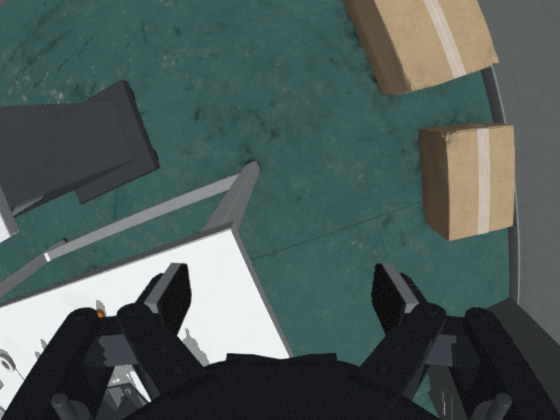

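```bash
cat > h.py <<'E'
from workcell import sensors, imaging, job, robot
import cv2, numpy as np
from scipy.spatial.transform import Rotation as R
def cap(n,save,box=None,sc=1):
    c=imaging.capture(n);im=c["color"][:,:,::-1]
    if box: 
        x0,y0,x1,y1=box; im=im[y0:y1,x0:x1]
    im=cv2.resize(im,None,fx=sc,fy=sc,interpolation=cv2.INTER_CUBIC)
    cv2.imwrite(f"pics/{save}.png",im); return c
CAM={}
CAM['side']=(np.array([[435.49982582,0,283.21617039],[0,435.49982582,209.57422116],[0,0,1]]),np.array([[9.99450263e-01,-2.80708946e-02,-1.76407558e-02,-5.46165083e+02],[-2.83481819e-02,-4.47653674e-01,-8.93757556e-01,1.20506495e+02],[1.71916250e-02,8.93766308e-01,-4.48203342e-01,1.34062286e+03]]))
CAM['top']=(np.array([[543.63582499,0,286.23071135],[0,543.63582499,207.52884806],[0,0,1]]),np.array([[-2.30512239e-02,-9.99635686e-01,-1.40405262e-02,-4.52875486e+01],[-9.82190835e-01,2.52639664e-02,-1.86179739e-01,5.68013233e+02],[1.86466631e-01,9.49880532e-03,-9.82415375e-01,1.72404998e+03]]))
def atz(cam,uv,z):
    K,V=CAM[cam];d=np.linalg.inv(K)@[uv[0],uv[1],1];Rm=V[:,:3];c=-Rm.T@V[:,3];d=Rm.T@d
    return c+d*(z-c[2])/d[2]
def proj(cam,p):
    K,V=CAM[cam];q=K@(V[:,:3]@np.asarray(p,float)+V[:,3]);return q[:2]/q[2]
def tri(uvs,uvt):
    A=[];b=[]
    for cam,uv in(('side',uvs),('top',uvt)):
        K,V=CAM[cam];P=K@V
        for i in(0,1):
            r=P[i]-uv[i]*P[2];A.append(r[:3]);b.append(-r[3])
    x,res,_,_=np.linalg.lstsq(np.array(A),np.array(b),rcond=None);return x,res
E
python3 - <<'E'
import cv2
a=cv2.imread('pics/top0.png');b=cv2.imread('pics/side0.png')
def s(n,im,x0,y0,x1,y1,f): cv2.imwrite(f'pics/{n}.png',cv2.resize(im[y0:y1,x0:x1],None,fx=f,fy=f,interpolation=cv2.INTER_CUBIC))
s('t_feed',a,180,170,320,260,5.7)
s('t_tray',a,330,165,400,275,5)
s('s_feed',b,250,155,330,270,5.2)
s('s_tray',b,215,265,275,330,8)
E
```

```text
(no output)
```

View pics/t_feed.png

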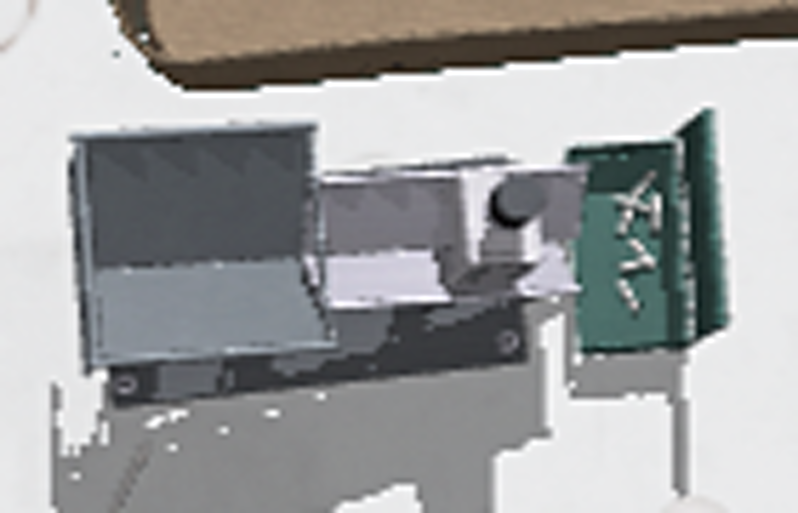

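View pics/t_tray.png

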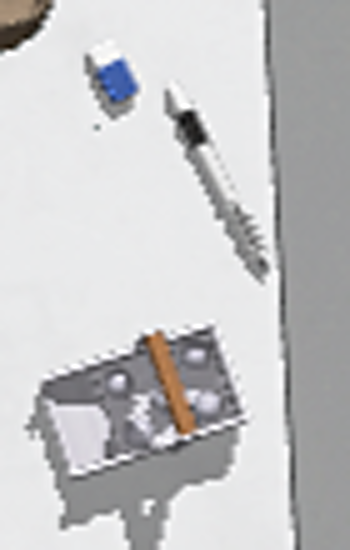

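View pics/s_feed.png

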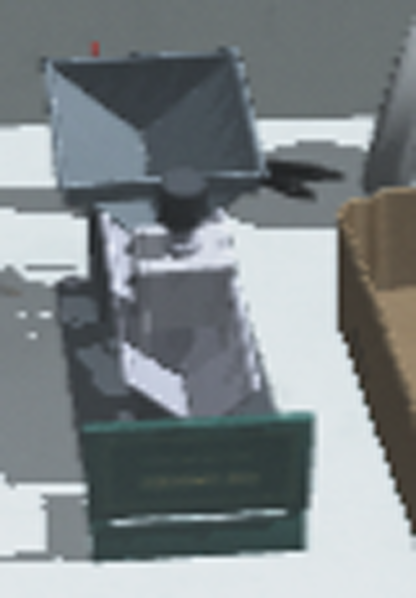

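View pics/s_tray.png

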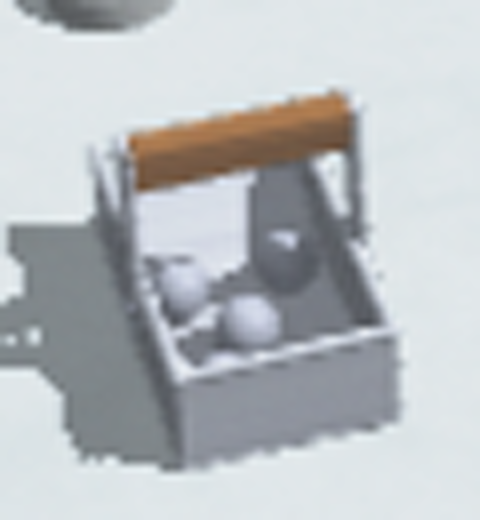

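```bash
python3 - <<'E'
from h import *
from scipy.optimize import least_squares
T=lambda x,y,o=(180,170),f=5.7:(o[0]+(x+.5)/f-.5,o[1]+(y+.5)/f-.5)
S=lambda x,y:T(x,y,(250,155),5.2)
print('knobtop',tri(S(185,183),T(525,199)))
# rim corners : back-left(+y.. ) names by position in top image
print('back far (top-left in top)',tri(S(237,52),T(75,135)))
print('back near',tri(S(45,62),T(90,365)))
print('front far',tri(S(262,172),T(316,126)))
print('front near',tri(S(62,187),T(335,343)))
TT=lambda x,y:T(x,y,(330,165),5);ST=lambda x,y:T(x,y,(215,265),8)
print('handle far',tri(ST(345,97),TT(155,336)),'near',tri(ST(130,140),TT(187,431)))
# tray corners
for n,s_,t_ in [('rear near top',(180,375),(245,420)),('rear far top',(390,333),(212,327))]:
    print(n,tri(ST(*s_),TT(*t_)))
for n,t_ in [('lipnear',(70,473)),('lipfar',(40,392))]: print(n,atz('top',TT(*t_),20))
for n,t_ in [('rn',(245,420)),('rf',(212,327))]: print(n,atz('top',TT(*t_),34))
print('base', atz('top',T(108,410),5),atz('top',T(528,360),5))
print('tin near corners', atz('top',T(568,148),28),atz('top',T(578,350),28),atz('top',T(682,348),28))
E
```

```text
knobtop (array([552.84264315, -16.66484456, 188.66306487]), array([1458600.06725824]))
back far (top-left in top) (array([595.99743573, 225.29822105, 173.37241343]), array([43386.60008179]))
back near (array([471.05223886, 216.22004291, 173.42251352]), array([102091.3336641]))
front far (array([604.27171508,  98.63206732, 143.4974597 ]), array([67171.86474978]))
front near (array([483.75225256,  89.15952256, 141.60993102]), array([36333.62925568]))
handle far (array([ 476.93306729, -293.5609828 ,   85.73145605]), array([575714.77546395])) near (array([ 415.12716719, -310.9382566 ,   85.29849186]), array([2767.19467858]))
rear near top (array([ 427.87220406, -355.84965509,   33.57075084]), array([801437.62153204]))
rear far top (array([ 489.28937694, -337.95336407,   32.034499  ]), array([343730.40655171]))
lipnear [ 396.42418654 -242.21617856   20.        ]
lipfar [ 450.08028679 -224.80611479   20.        ]
rn [ 426.80782179 -355.93932125   34.        ]
rf [ 488.33324889 -337.73777254   34.        ]
base [468.29524821 235.70019881   5.        ] [491.59349647 -10.02489015   5.        ]
tin near corners [612.67228898 -36.52556582  28.        ] [493.40675353 -39.83472259  28.        ] [493.06556466 -99.84840784  28.        ]
```

```bash
python3 - <<'E'
from workcell import robot, sensors, job, imaging
for m in (robot,sensors): 
    print([ (a,getattr(m,a)) for a in dir(m) if not a.startswith('__')])
E
```

```text
[('PlanningError', <class 'workcell.PlanningError'>), ('nose_length', 22.0)]
[('get_state', <function make.<locals>.<lambda> at 0x7f1321ff85e0>)]
```

```bash
cat >> h.py <<'E'
def pose():
    s=sensors.get_state();q=s['tcp_rot'];return s,R.from_quat([q[1],q[2],q[3],q[0]]),s['ee_pos']
def rel(Rt,pt):
    "target R, TCP position mm -> rotvec, shift m in tool axes"
    s,R0,p0=pose();return (R0.inv()*Rt).as_rotvec().round(4), (R0.inv().apply(np.array(pt)-p0)/1000).round(4)
def down(xdir):
    x=np.array([xdir[0],xdir[1],0.]);x/=np.linalg.norm(x);z=np.array([0,0,-1.]);return R.from_matrix(np.column_stack([x,np.cross(z,x),z]))
E
python3 - <<'E'
from h import *
s,R0,p=pose();print(R0.as_matrix().round(3))
dt=np.array([-.28,.96])
print(rel(down(dt),(446,-302,250)),rel(down(-dt),(446,-302,250)))
print(rel(down((-.083,.9965)),(540,150,340)),rel(down((.083,-.9965)),(540,150,340)))
E
```

```text
[[ 0.34  -0.    -0.94 ]
 [ 0.94  -0.001  0.34 ]
 [-0.002 -1.    -0.   ]]
(array([-1.5142, -0.4926, -0.495 ]), array([-0.782 ,  0.0037, -0.5221])) (array([-0.6051,  1.8598,  1.8591]), array([-0.782 ,  0.0037, -0.5221]))
(array([-1.5446, -0.336 , -0.3384]), array([-0.3251, -0.087 , -0.4568])) (array([-0.4315,  1.9835,  1.983 ]), array([-0.3251, -0.087 , -0.4568]))
```

```bash
cat >> h.py <<'E'
def down(xdir):
    x=np.array([xdir[0],xdir[1],0.]);x/=np.linalg.norm(x);y=np.array([0,0,-1.]);return R.from_matrix(np.column_stack([x,y,np.cross(x,y)]))
E
python3 - <<'E'
from h import *
X=(.083,-.9965)
print(rel(down(X),(540,150,340)))
# pour pose: rotate about world horizontal axis so pointing gets -y
yf=np.array([.9965,.083,0])
for a in(50,):
    Rt=R.from_rotvec(-np.radians(a)*yf)*down(X);print(Rt.as_matrix().round(3))
    print((down(X).inv()*Rt).as_rotvec())
E
```

```text
(array([ 2.1000e-03,  2.7117e+00, -4.0000e-04]), array([-0.3251, -0.087 , -0.4568]))
[[ 0.053  0.064  0.997]
 [-0.641 -0.763  0.083]
 [ 0.766 -0.643  0.   ]]
[ 2.29249271e-16 -5.73123178e-17 -8.72621537e-01]
```

arm_command(
  commands=[
    [[0,0.18,0],[-0.021,-0.006,-0.03],0.085],
    [[0,0.36,0],[-0.043,-0.012,-0.06],0.085],
    [[0,0.54,0],[-0.065,-0.018,-0.09],0.085],
    [[0,0.72,0],[-0.087,-0.024,-0.12],0.085],
    [[0,0.9,0],[-0.108,-0.03,-0.152],0.085],
    [[0,1.08,0],[-0.13,-0.036,-0.183],0.085],
    [[0,1.26,0],[-0.151,-0.042,-0.213],0.085],
    [[0,1.44,0],[-0.173,-0.048,-0.243],0.085],
    [[0,1.62,0],[-0.195,-0.054,-0.274],0.085],
    [[0,1.8,0],[-0.216,-0.06,-0.304],0.085],
    [[0,1.98,0],[-0.238,-0.066,-0.335],0.085],
    [[0,2.16,0],[-0.26,-0.072,-0.365],0.085],
    [[0,2.34,0],[-0.281,-0.078,-0.396],0.085],
    [[0,2.52,0],[-0.303,-0.084,-0.426],0.085],
    [[0,2.71,0],[-0.325,-0.087,-0.457],0.085],
    [[0,2.71,0],[-0.325,-0.087,-0.457],0.085],
  ],
  force=40,
)

```text
t: 2.15
ee_pos: [541.7, 146.2, 340.1]
tcp_rot: [-0.518, 0.52, -0.479, 0.481]
force: [-0.7, 0.3, 0.2]
width: 84.8
```

```bash
python3 - <<'E'
from h import *
s,R0,p=pose();print(s['t'],s['qpos'].round(3),p);print(R0.as_matrix().round(3))
E
```

```text
2.15 [-0.764  0.102  0.494  1.554 -0.045  1.498 -1.762] [541.66114459 146.17327306 340.09913508]
[[ 0.078  0.     0.997]
 [-0.997 -0.003  0.078]
 [ 0.003 -1.     0.   ]]
```

arm_command(
  commands=[
    [[0,0,-0.18],[0,0,0],0.085],
    [[0,0,-0.36],[0,0,0],0.085],
    [[0,0,-0.54],[0,0,0],0.085],
    [[0,0,-0.72],[0,0,0],0.085],
    [[0,0,-0.9],[0,0,0],0.085],
    [[0,0,-1.0],[0,0,0],0.085],
    [[0,0,-1.0],[0,0,0],0.085],
  ],
)

```text
t: 3.02
ee_pos: [540.6, 148.8, 337.4]
tcp_rot: [-0.225, 0.688, -0.17, 0.669]
force: [-0.1, 0.4, -0.5]
width: 85.0
```

```bash
python3 - <<'E'
from h import *
s,R0,p=pose();print(s['t'],s['qpos'].round(3),p);print(R0.as_matrix().round(3))
E
```

```text
3.025 [-1.053  0.432  0.424  1.49   0.667  1.813 -2.126] [540.56849804 148.76919603 337.40591488]
[[ 0.049  0.067  0.997]
 [-0.534 -0.841  0.082]
 [ 0.844 -0.537 -0.005]]
```

```bash
python3 - <<'E'
from h import *
print(rel(down((.28,-.96)),(446,-302,200)))
E
```

```text
(array([ 0.1057, -0.1815,  1.0005]), array([ 0.1203,  0.4466, -0.1307]))
```

arm_command(
  commands=[
    [[0.011,-0.018,0.1],[0.012,0.045,-0.013],0.085],
    [[0.021,-0.036,0.2],[0.024,0.089,-0.026],0.085],
    [[0.032,-0.054,0.3],[0.036,0.134,-0.039],0.085],
    [[0.042,-0.073,0.4],[0.048,0.179,-0.052],0.085],
    [[0.053,-0.091,0.5],[0.06,0.223,-0.065],0.085],
    [[0.063,-0.109,0.6],[0.072,0.268,-0.078],0.085],
    [[0.074,-0.127,0.7],[0.084,0.313,-0.091],0.085],
    [[0.085,-0.145,0.8],[0.096,0.357,-0.105],0.085],
    [[0.095,-0.163,0.9],[0.108,0.402,-0.118],0.085],
    [[0.106,-0.181,1.0],[0.12,0.447,-0.131],0.085],
    [[0.106,-0.181,1.0],[0.12,0.447,-0.131],0.085],
    [[0.106,-0.181,1.0],[0.12,0.447,-0.131],0.085],
  ],
)

```text
t: 4.53
ee_pos: [444.8, -304.4, 200.2]
tcp_rot: [0.565, -0.564, 0.425, -0.426]
force: [-0.4, 0.5, -0.1]
width: 84.4
```

```bash
python3 - <<'E'
from h import *
s,R0,p=pose();print(s['t'],s['qpos'].round(3),p);print(R0.as_matrix().round(3))
c=cap('wrist','w1');cap('side','s1',(180,200,320,340),4)
K,V=c['mtx'],c['view']
print(K.tolist(),V.tolist())
print(rel(down((.28,-.96)),(446,-302,80)))
def wp(P):
    q=V[:3,:3]@P+V[:3,3];th=np.arctan2(np.hypot(q[0],q[1]),q[2]);n=np.hypot(q[0],q[1]);return K[0,2]+K[0,0]*th*q[0]/n,K[1,2]+K[0,0]*th*q[1]/n
h=np.array([446,-302,86.])
for k in(-33,33): print(wp(h+k*np.array([.96,.28,0])))
E
```

```text
4.525 [-0.421  0.188  1.084  1.831 -0.177  1.225 -0.576] [ 444.76737364 -304.35376121  200.19119721]
[[ 0.275  0.002  0.961]
 [-0.961 -0.001  0.275]
 [ 0.001 -1.     0.002]]
[[325.19226210127806, 0.0, 280.98907544060285], [0.0, 325.19226210127806, 209.02705302928823], [0.0, 0.0, 1.0]] [[0.2755844603669466, -0.9612744441676702, 0.0021559671609558398, -416.10386139118924], [-0.920952550568866, -0.2633806036337689, 0.2871881913140144, 307.59366052187335], [-0.2754988290446301, -0.08113014618285691, -0.9578717526764161, 427.324908514716], [0.0, 0.0, 0.0, 1.0]]
(array([-0.0027, -0.0001,  0.0001]), array([ 0.0002,  0.1201, -0.0004]))
(np.float64(277.76651737871504), np.float64(250.32826044096782))
(np.float64(277.0955226704468), np.float64(167.39644842122922))
```

View pics/w1.png

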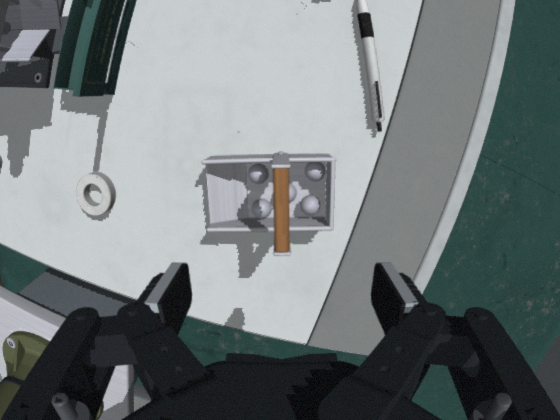

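View pics/s1.png

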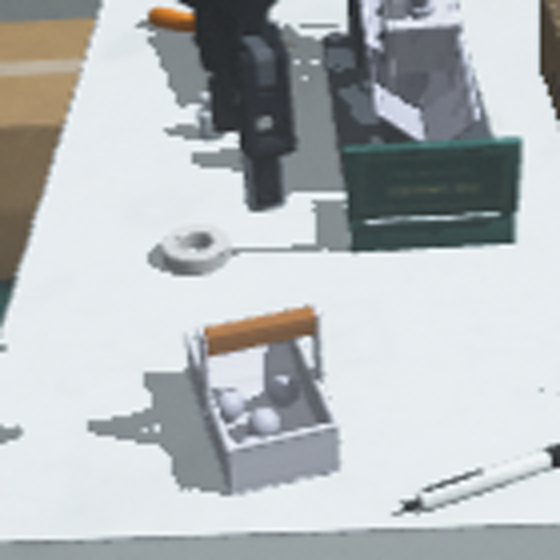

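arm_command(
  commands=[
    [[0,0,0],[0.002,0.04,0],0.085],
    [[0,0,0],[0.002,0.08,0],0.085],
    [[0,0,0],[0.002,0.11,0],0.085],
    [[0,0,0],[0.002,0.12,0],0.085],
    [[0,0,0],[0.002,0.12,0],0.05],
    [[0,0,0],[0.002,0.12,0],0.02],
    [[0,0,0],[0.002,0.12,0],0.0],
    [[0,0,0],[0.002,0.12,0],0.0],
    [[0,0,0],[0.002,0.12,0],0.0],
    [[0,0,0],[0.002,0.12,0],0.0],
  ],
  force=70,
)

```text
t: 5.88
ee_pos: [447.5, -304.0, 80.9]
tcp_rot: [0.567, -0.565, 0.423, -0.425]
force: [-0.6, 0.6, 6.2]
width: 10.8
```

```bash
python3 - <<'E'
from h import *
s,R0,p=pose();print(s['t'],s['qpos'].round(3),p,s['width'],s['force']);
c=cap('side','s2',(180,200,320,340),4)
E
```

```text
5.875 [-0.295  0.372  0.989  1.943 -0.369  1.015 -0.427] [ 447.50431143 -303.98642101   80.93031524] 10.836671991171947 [-0.5635576   0.63676842  6.17797832]
```

View pics/s2.png

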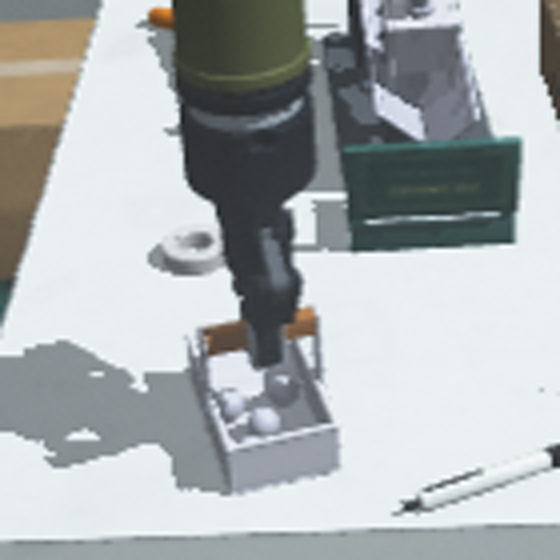

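arm_command(
  commands=[
    [[0,0,0],[0,-0.012,0],0.0],
    [[0,0,0],[0,-0.035,0],0.0],
    [[0,0,0],[0,-0.07,0],0.0],
    [[0,0,0],[0,-0.11,0],0.0],
    [[0,0,0],[0,-0.15,0],0.0],
    [[0,0,0],[0,-0.185,0],0.0],
    [[0,0,0],[0,-0.208,0],0.0],
    [[0,0,0],[0,-0.22,0],0.0],
    [[0,0,0],[0,-0.222,0],0.0],
  ],
)

```text
t: 7.05
ee_pos: [446.4, -304.0, 302.9]
tcp_rot: [0.567, -0.565, 0.423, -0.425]
force: [0.4, -0.1, -4.5]
width: 10.7
```

```bash
python3 - <<'E'
from h import *
s,R0,p=pose();print(s['t'],s['qpos'].round(3),p,s['width'],s['force'],R0.as_matrix().round(3));
c=cap('side','s3',(160,100,340,340),2.5)
print(rel(down((.083,-.9965)),(541,138,300)))
E
```

```text
7.05 [-0.496  0.086  1.12   1.682 -0.081  1.42  -0.653] [ 446.43058682 -304.01374177  302.8863902 ] 10.721228841448694 [ 0.37530211 -0.05117438 -4.53740316] [[ 0.28   0.004  0.96 ]
 [-0.96   0.001  0.28 ]
 [ 0.001 -1.     0.004]]
(array([-3.300e-03,  2.004e-01, -2.000e-04]), array([-0.3977,  0.0032,  0.2145]))
```

View pics/s3.png

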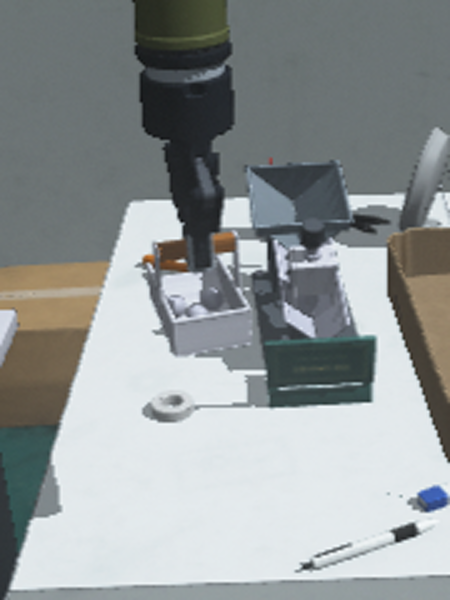

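Tray lifted with its balls, hanging level. Carry it over the feeder.

arm_command(
  commands=[
    [[0,0.01,0],[-0.012,0,0.006],0.0],
    [[0,0.025,0],[-0.036,0,0.019],0.0],
    [[0,0.045,0],[-0.072,0,0.039],0.0],
    [[0,0.065,0],[-0.112,0,0.06],0.0],
    [[0,0.085,0],[-0.152,0,0.082],0.0],
    [[0,0.105,0],[-0.192,0,0.104],0.0],
    [[0,0.125,0],[-0.232,0,0.125],0.0],
    [[0,0.145,0],[-0.272,0,0.147],0.0],
    [[0,0.165,0],[-0.312,0,0.168],0.0],
    [[0,0.18,0],[-0.348,0,0.188],0.0],
    [[0,0.19,0],[-0.376,0,0.203],0.0],
    [[0,0.2,0],[-0.392,0,0.211],0.0],
    [[0,0.2,0],[-0.398,0,0.2145],0.0],
    [[0,0.2,0],[-0.398,0,0.2145],0.0],
  ],
)

```text
t: 8.85
ee_pos: [540.9, 137.3, 302.8]
tcp_rot: [0.521, -0.52, 0.478, -0.48]
force: [0.2, -0.5, -3.1]
width: 10.8
```

```bash
python3 - <<'E'
from h import *
s,R0,p=pose();print(s['t'],s['qpos'].round(3),p,s['width'],s['force'],R0.as_matrix().round(3));
cap('side','s4',(220,80,340,280),3);cap('top','t4',(160,150,320,270),5)
X=(.083,-.9965);yf=np.array([.9965,.083,0])
for a,P in((25,(541,138,275)),(30,(541,138,240)),(52,(541,138,240))):
    print(a,rel(R.from_rotvec(-np.radians(a)*yf)*down(X),P))
E
```

```text
8.85 [-0.927  0.11   0.688  1.632 -0.07   1.423 -1.72 ] [540.87694409 137.2708158  302.81101175] 10.761156739023022 [ 0.18657749 -0.47341062 -3.13916552] [[ 0.082  0.003  0.997]
 [-0.997 -0.     0.082]
 [ 0.    -1.     0.003]]
25 (array([-0.0026, -0.0025, -0.4364]), array([-0.0015,  0.0282,  0.0001]))
30 (array([-0.0025, -0.0026, -0.5236]), array([-0.0015,  0.0632, -0.0001]))
52 (array([-0.002 , -0.0031, -0.9076]), array([-0.0015,  0.0632, -0.0001]))
```

View pics/s4.png

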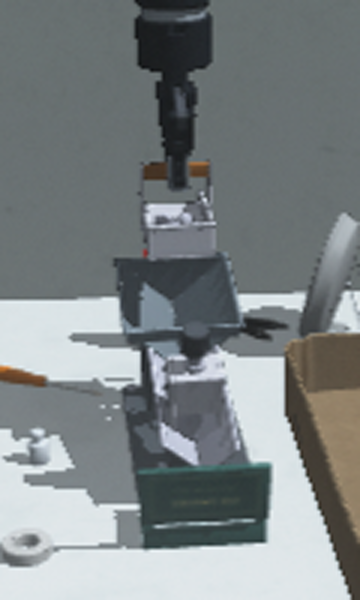

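View pics/t4.png

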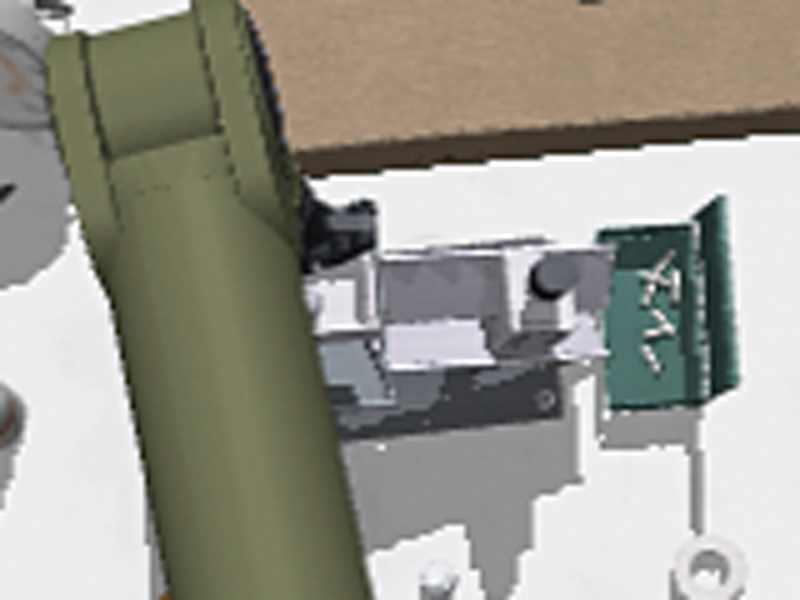

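arm_command(
  commands=[
    [[0,0,-0.06],[-0.001,0.004,0],0.0],
    [[0,0,-0.14],[-0.001,0.012,0],0.0],
    [[0,0,-0.22],[-0.001,0.02,0],0.0],
    [[0,0,-0.3],[-0.001,0.028,0],0.0],
    [[0,0,-0.37],[-0.001,0.038,0],0.0],
    [[0,0,-0.4],[-0.001,0.048,0],0.0],
    [[0,0,-0.4],[-0.001,0.058,0],0.0],
    [[0,0,-0.4],[-0.001,0.063,0],0.0],
    [[0,0,-0.4],[-0.001,0.063,0],0.0],
  ],
)

```text
t: 10.07
ee_pos: [541.2, 136.6, 240.2]
tcp_rot: [-0.415, 0.603, -0.366, 0.574]
force: [-0.1, 0.2, -4.1]
width: 10.7
```

```bash
python3 - <<'E'
from h import *
s,R0,p=pose();print(s['t'],s['qpos'].round(3),p,s['width'],s['force'],R0.as_matrix().round(3));
cap('side','s5',(220,80,340,280),3)
cap('wrist','w5')
X=(.083,-.9965);yf=np.array([.9965,.083,0])
for a,P in((40,(541,138,240)),(52,(541,138,240))):
    print(a,rel(R.from_rotvec(-np.radians(a)*yf)*down(X),P))
E
```

```text
10.075 [-1.058  0.252  0.643  1.673  0.229  1.404 -1.966] [541.15457671 136.57913413 240.23444786] 10.656833044980683 [-0.08795935  0.16780483 -4.13148507] [[ 0.072  0.034  0.997]
 [-0.918 -0.388  0.08 ]
 [ 0.389 -0.921  0.003]]
40 (array([-0.0019, -0.0045, -0.2989]), array([-0.0013,  0.0003, -0.0004]))
52 (array([-0.0015, -0.0047, -0.5083]), array([-0.0013,  0.0003, -0.0004]))
```

View pics/s5.png

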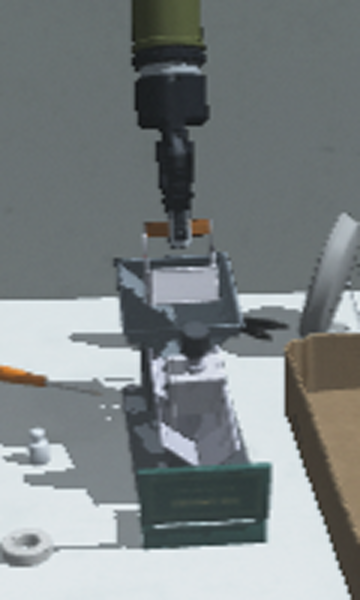

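View pics/w5.png

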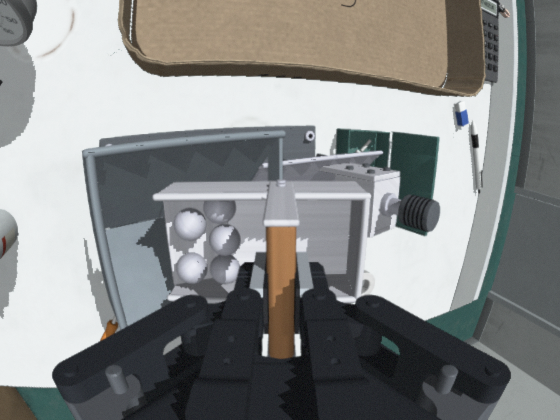

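arm_command(
  commands=[
    [[0,0,-0.06],[-0.001,0,0],0.0],
    [[0,0,-0.12],[-0.001,0,0],0.0],
    [[0,0,-0.18],[-0.001,0,0],0.0],
    [[0,0,-0.24],[-0.001,0,0],0.0],
    [[0,0,-0.3],[-0.001,0,0],0.0],
    [[0,0,-0.35],[-0.001,0,0],0.0],
    [[0,0,-0.4],[-0.001,0,0],0.0],
    [[0,0,-0.45],[-0.001,0,0],0.0],
    [[0,0,-0.5],[-0.001,0,0],0.0],
    [[0,0,-0.55],[-0.001,0,0],0.0],
    [[0,0,-0.57],[-0.001,0,0],0.0],
    [[0,0,-0.57],[-0.001,0,0],0.0],
  ],
)

```text
t: 11.68
ee_pos: [541.3, 138.0, 240.1]
tcp_rot: [-0.237, 0.682, -0.181, 0.668]
force: [0.7, -0.0, -2.2]
width: 10.7
```

```bash
python3 - <<'E'
from h import *
s,R0,p=pose();print(s['t'],s['qpos'].round(3),p,s['width'],s['force'],R0.as_matrix().round(3));
cap('side','s6',(220,80,340,280),3)
cap('wrist','w6')
E
```

```text
11.675 [-1.205  0.535  0.651  1.609  0.521  1.601 -2.159] [541.32515985 138.04631862 240.09318949] 10.661118262182592 [ 0.70350606 -0.02562452 -2.18134858] [[ 0.043  0.068  0.997]
 [-0.564 -0.822  0.08 ]
 [ 0.825 -0.565  0.004]]
```

View pics/s6.png

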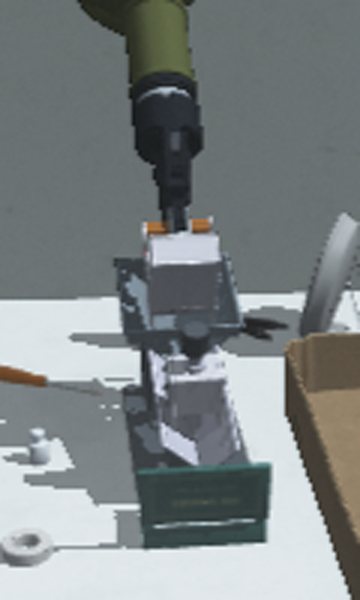

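View pics/w6.png

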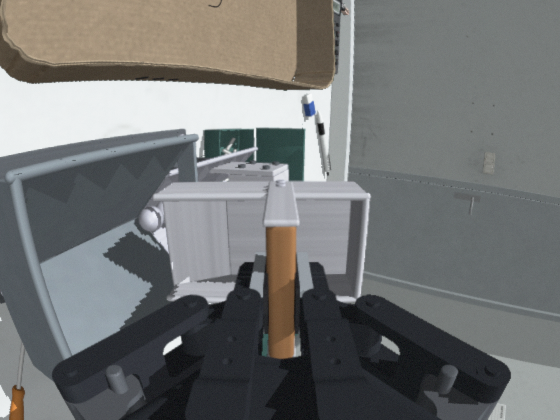

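arm_command(
  commands=[
    [[0,0,0],[0,0,0],0.0],
    [[0,0,0],[0,0,0],0.0],
    [[0,0,0],[0,0,0],0.0],
  ],
)

```text
t: 12.15
ee_pos: [541.6, 137.5, 240.8]
tcp_rot: [-0.237, 0.681, -0.182, 0.668]
force: [0.1, -0.1, -2.1]
width: 11.2
```

```bash
python3 - <<'E'
from h import *
cap('wrist','w7')
X=(.083,-.9965);yf=np.array([.9965,.083,0])
for a,P in((52,(541,138,270)),(0,(541,130,300))):
    print(a,rel(R.from_rotvec(-np.radians(a)*yf)*down(X),P))
E
```

```text
52 (array([ 0.0001, -0.0058,  0.0612]), array([ 0.0238, -0.017 , -0.0004]))
0 (array([-0.0026, -0.0055,  0.9688]), array([ 0.053 , -0.0274, -0.0009]))
```

View pics/w7.png

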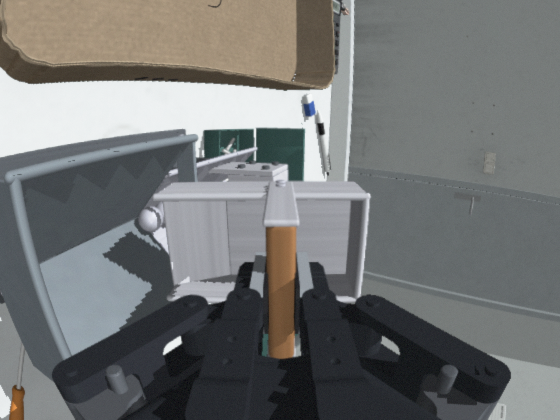

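arm_command(
  commands=[
    [[0,0,0],[0.008,-0.006,0],0.0],
    [[0,0,0.02],[0.024,-0.016,0],0.0],
    [[0,0,0.15],[0.034,-0.02,0],0.0],
    [[0,0,0.32],[0.042,-0.023,0],0.0],
    [[0,0,0.5],[0.05,-0.026,0],0.0],
    [[0,0,0.68],[0.053,-0.028,0],0.0],
    [[0,0,0.85],[0.053,-0.028,0],0.0],
    [[0,0,0.97],[0.053,-0.028,0],0.0],
    [[0,0,0.97],[0.053,-0.028,0],0.0],
  ],
)

```text
t: 13.32
ee_pos: [542.4, 125.7, 302.5]
tcp_rot: [0.52, -0.516, 0.48, -0.483]
force: [-0.5, -0.5, -1.4]
width: 11.1
```

```bash
python3 - <<'E'
from h import *
cap('wrist','w8');cap('side','s8',(220,80,340,280),3)
s,R0,p=pose();print(s['t'],p,s['width'],R0.as_matrix().round(3))
print(rel(down((.278,-.96)),(447,-304,303)))
E
```

```text
13.425 [541.62977533 130.34705116 300.9765816 ] 10.682494601011328 [[ 0.08   0.005  0.997]
 [-0.997  0.     0.08 ]
 [ 0.    -1.     0.005]]
(array([-0.0047, -0.2019,  0.0008]), array([ 0.4254, -0.0025, -0.129 ]))
```

View pics/w8.png

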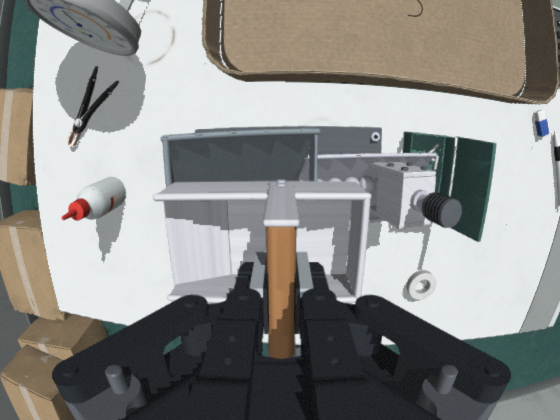

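View pics/s8.png

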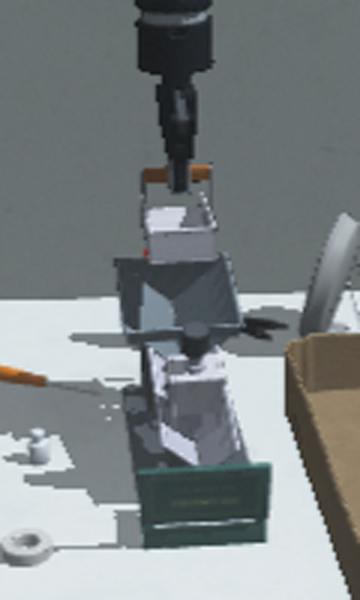

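Tray empty; balls queue in the chute behind the block (wrist ~ (330–385,183)). Carry the tray back.

arm_command(
  commands=[
    [[0,-0.01,0],[0.015,0,-0.005],0.0],
    [[0,-0.03,0],[0.05,0,-0.015],0.0],
    [[0,-0.05,0],[0.1,0,-0.03],0.0],
    [[0,-0.08,0],[0.15,0,-0.045],0.0],
    [[0,-0.1,0],[0.2,0,-0.06],0.0],
    [[0,-0.13,0],[0.25,0,-0.076],0.0],
    [[0,-0.15,0],[0.3,0,-0.091],0.0],
    [[0,-0.17,0],[0.35,0,-0.106],0.0],
    [[0,-0.19,0],[0.39,0,-0.118],0.0],
    [[0,-0.2,0],[0.416,0,-0.126],0.0],
    [[0,-0.2,0],[0.4255,0,-0.129],0.0],
    [[0,-0.2,0],[0.4255,0,-0.129],0.0],
  ],
)

```text
t: 14.92
ee_pos: [446.9, -303.7, 300.2]
tcp_rot: [0.566, -0.564, 0.424, -0.426]
force: [-0.2, -0.2, -3.1]
width: 10.7
```

```bash
python3 - <<'E'
from h import *
s,R0,p=pose();print(s['t'],p,s['width'],s['force'],R0.as_matrix().round(3))
print(rel(down((.278,-.96)),(447.5,-304,82)))
cap('top','t9',(180,170,320,260),5.7)
E
```

```text
14.925 [ 446.90534099 -303.71327359  300.22775256] 10.705515423564936 [-0.22690058 -0.21396046 -3.10761295] [[ 0.276  0.003  0.961]
 [-0.961 -0.     0.276]
 [ 0.001 -1.     0.003]]
(array([-0.0032, -0.0018,  0.001 ]), array([ 2.000e-04,  2.182e-01, -2.000e-04]))
```

View pics/t9.png

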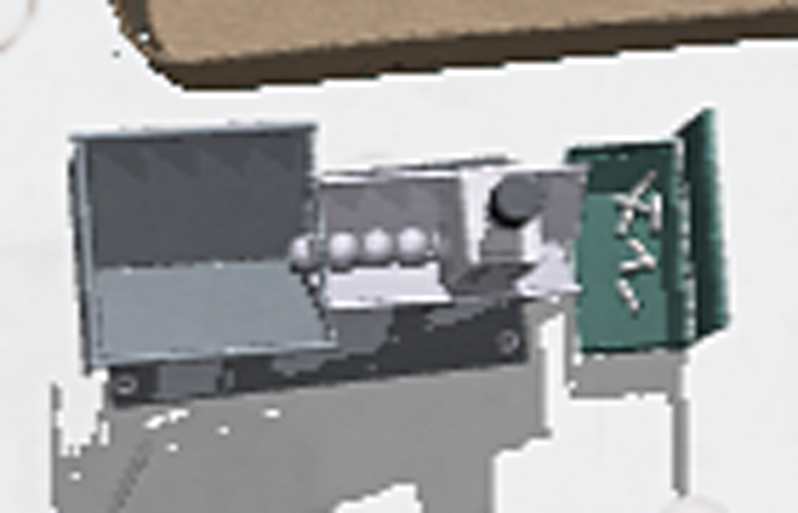

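arm_command(
  commands=[
    [[0,0,0],[0,0.02,0],0.0],
    [[0,0,0],[0,0.065,0],0.0],
    [[0,0,0],[0,0.115,0],0.0],
    [[0,0,0],[0,0.165,0],0.0],
    [[0,0,0],[0,0.2,0],0.0],
    [[0,0,0],[0,0.21,0],0.0],
    [[0,0,0],[0,0.215,0],0.0],
    [[0,0,0],[0,0.218,0],0.0],
    [[0,0,0],[0,0.219,0],0.0],
    [[0,0,0],[0,0.2195,0],0.0],
  ],
)

```text
t: 16.23
ee_pos: [448.7, -302.9, 81.4]
tcp_rot: [0.566, -0.564, 0.424, -0.426]
force: [0.9, 0.7, -1.8]
width: 10.8
```

```bash
python3 - <<'E'
from h import *
s,R0,p=pose();print(s['t'],p,s['width'],s['force'],R0.as_matrix().round(3))
cap('side','s10',(180,200,320,340),4)
E
```

```text
16.225 [ 448.71219469 -302.91591958   81.38125344] 10.760069563619155 [ 0.88171775  0.73941711 -1.7896278 ] [[ 0.278  0.005  0.961]
 [-0.961  0.     0.278]
 [ 0.001 -1.     0.005]]
```

View pics/s10.png

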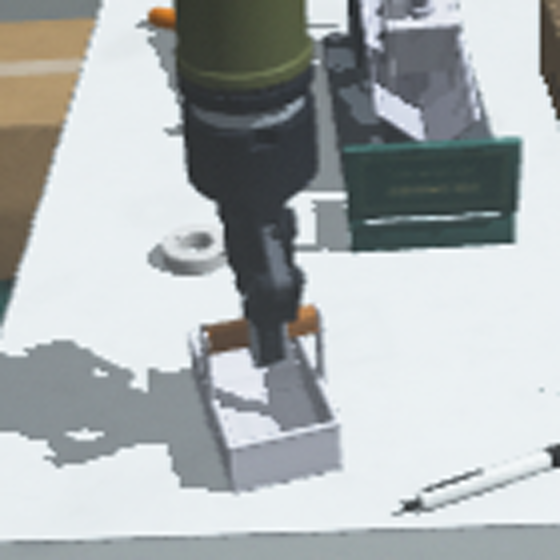

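arm_command(
  commands=[
    [[0,0,0],[0,0.001,0],0.0],
    [[0,0,0],[0,0.0015,0],0.0],
    [[0,0,0],[0,0.0015,0],0.02],
    [[0,0,0],[0,0.0015,0],0.04],
    [[0,0,0],[0,0.0015,0],0.06],
    [[0,0,0],[0,0.0015,0],0.06],
    [[0,0,0],[0,-0.02,0],0.06],
    [[0,0,0],[0,-0.06,0],0.06],
    [[0,0,0],[0,-0.12,0],0.06],
    [[0,0,0],[0,-0.18,0],0.06],
    [[0,0,0],[0,-0.22,0],0.06],
    [[0,0,0],[0,-0.22,0],0.06],
  ],
)

```text
t: 17.77
ee_pos: [448.6, -304.7, 305.5]
tcp_rot: [0.567, -0.563, 0.421, -0.429]
force: [-0.3, 0.2, -0.3]
width: 59.9
```

```bash
python3 - <<'E'
from h import *
s,R0,p=pose();print(s['t'],p,s['width'],s['force'],s['qpos'].round(3))
cap('side','s11',(180,160,320,340),3.3);c=cap('wrist','w11')
E
```

```text
17.775 [ 448.62912298 -304.70830375  305.51001772] 59.85621902157093 [-0.34049682  0.24027411 -0.31076607] [-0.533  0.088  1.162  1.679 -0.088  1.418 -0.65 ]
```

View pics/s11.png

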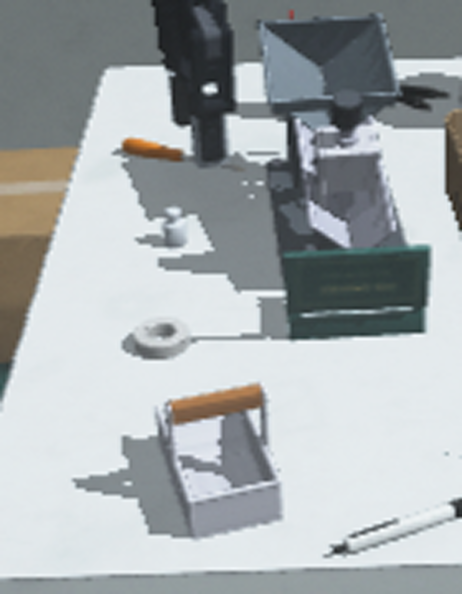

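View pics/w11.png

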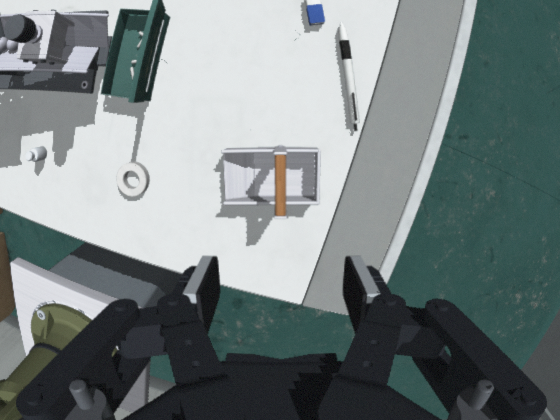

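```bash
cat >> h.py <<'E'
yf=np.array([.9965,.083,0]);AX=np.array([.0215,-.258,.966]);Rpin=R.from_rotvec(np.radians(15)*yf)*down((.083,-.9965));KN=np.array([552.5,-13.1,175.2])
E
python3 - <<'E'
from h import *
print(Rpin.as_matrix().round(3)); print(rel(Rpin,KN+103*AX))
E
```

```text
[[ 0.08  -0.021  0.997]
 [-0.963  0.258  0.083]
 [-0.259 -0.966 -0.   ]]
(array([0.0199, 0.1978, 0.2611]), array([-0.2233,  0.0279,  0.1761]))
```

arm_command(
  commands=[
    [[0.003,0.03,0.04],[-0.034,0.004,0.027],0.07],
    [[0.006,0.06,0.08],[-0.073,0.009,0.058],0.07],
    [[0.01,0.1,0.13],[-0.112,0.014,0.088],0.07],
    [[0.014,0.14,0.18],[-0.152,0.019,0.12],0.07],
    [[0.018,0.17,0.23],[-0.192,0.024,0.152],0.07],
    [[0.02,0.198,0.261],[-0.223,0.028,0.176],0.07],
    [[0.02,0.198,0.261],[-0.223,0.028,0.176],0.07],
    [[0.02,0.198,0.261],[-0.223,0.028,0.176],0.07],
  ],
)

```text
t: 18.88
ee_pos: [553.9, -41.1, 273.7]
tcp_rot: [0.577, -0.454, 0.543, -0.407]
force: [-0.1, 0.2, 0.6]
width: 69.8
```

```bash
python3 - <<'E'
from h import *
c=cap('wrist','w12')
im=c['color'][:,:,::-1];cv2.imwrite('pics/w12c.png',cv2.resize(im[120:320,200:360],None,fx=3,fy=3,interpolation=cv2.INTER_CUBIC))
s,R0,p=pose();print(s['t'],p,s['width'],s['qpos'].round(3));print(R0.as_matrix().round(3))
K,V=c['mtx'],c['view'];np.savez('w12.npz',K=K,V=V)
def wp(P):
    q=V[:3,:3]@P+V[:3,3];th=np.arctan2(np.hypot(q[0],q[1]),q[2]);n=np.hypot(q[0],q[1]);return K[0,2]+K[0,0]*th*q[0]/n,K[1,2]+K[0,0]*th*q[1]/n
print('knob top',wp(KN+14*AX),'centre',wp(KN),'bore mouth',wp(KN-34*AX))
print(rel(Rpin,KN+3*AX))
cap('side','s12',(250,140,330,240),6)
E
```

```text
18.925 [553.96146142 -41.55099632 274.13526211] 69.81474546848662 [-0.689  0.236  1.017  1.657 -0.441  1.48  -1.097]
[[ 0.078 -0.022  0.997]
 [-0.963  0.257  0.081]
 [-0.258 -0.966 -0.001]]
knob top (np.float64(278.1666342645583), np.float64(222.32914757464215)) centre (np.float64(278.2875714571804), np.float64(215.9596935376868)) bore mouth (np.float64(278.53314193826606), np.float64(203.1312141213052))
(array([ 0.0005, -0.0025,  0.0009]), array([-0.002 ,  0.0999,  0.0009]))
```

View pics/w12.png

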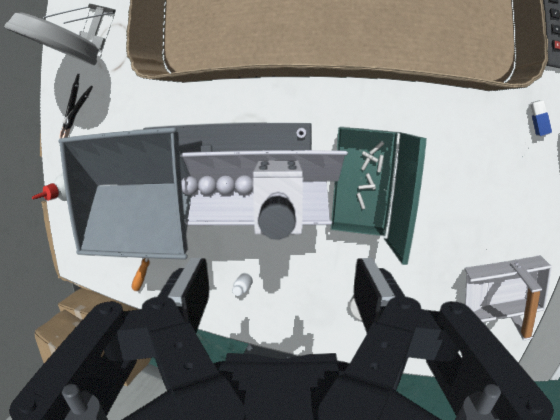

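View pics/w12c.png

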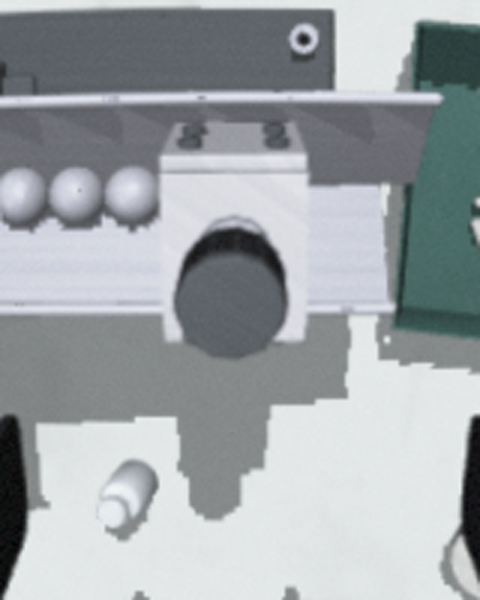

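View pics/s12.png

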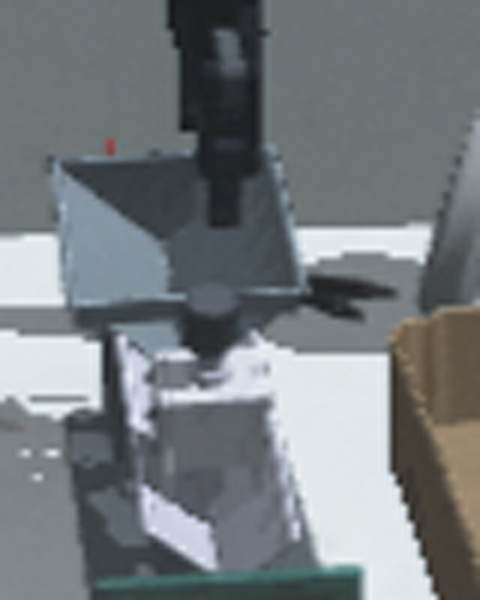

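arm_command(
  commands=[
    [[0,-0.002,0.001],[-0.002,0.03,0.001],0.07],
    [[0,-0.002,0.001],[-0.002,0.06,0.001],0.07],
    [[0,-0.002,0.001],[-0.002,0.085,0.001],0.07],
    [[0,-0.002,0.001],[-0.002,0.097,0.001],0.07],
    [[0,-0.002,0.001],[-0.002,0.1,0.001],0.07],
    [[0,-0.002,0.001],[-0.002,0.1,0.001],0.07],
  ],
)

```text
t: 19.73
ee_pos: [553.2, -14.5, 179.1]
tcp_rot: [0.578, -0.453, 0.543, -0.407]
force: [0.9, -0.5, 1.4]
width: 70.3
```

```bash
python3 - <<'E'
from h import *
c=cap('wrist','w13')
im=c['color'][:,:,::-1];cv2.imwrite('pics/w13c.png',cv2.resize(im[120:320,180:380],None,fx=3,fy=3,interpolation=cv2.INTER_CUBIC))
s,R0,p=pose();print(s['t'],p,s['width'],s['force']);
print(rel(Rpin,KN+3*AX))
cap('side','s13',(250,140,330,240),6)
E
```

```text
19.775 [553.35534703 -14.50702206 179.28854182] 70.21365992186485 [ 0.52734166 -0.50995308 -0.52388964]
(array([-0.0019, -0.0009, -0.0003]), array([-0.0004,  0.0013, -0.0007]))
```

View pics/w13c.png

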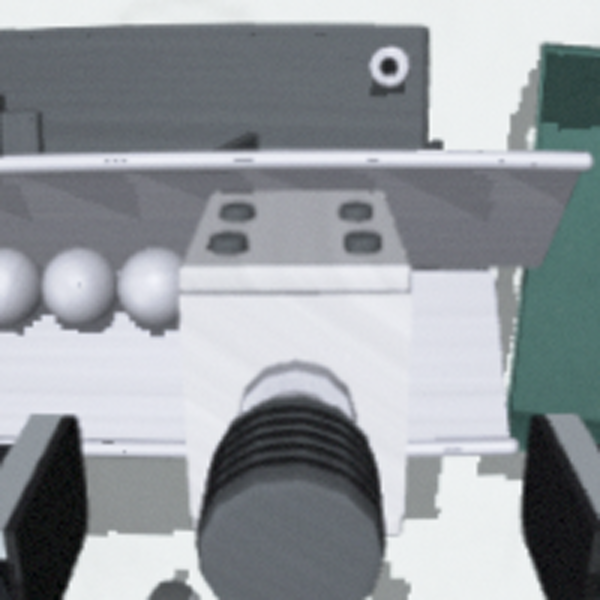

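View pics/s13.png

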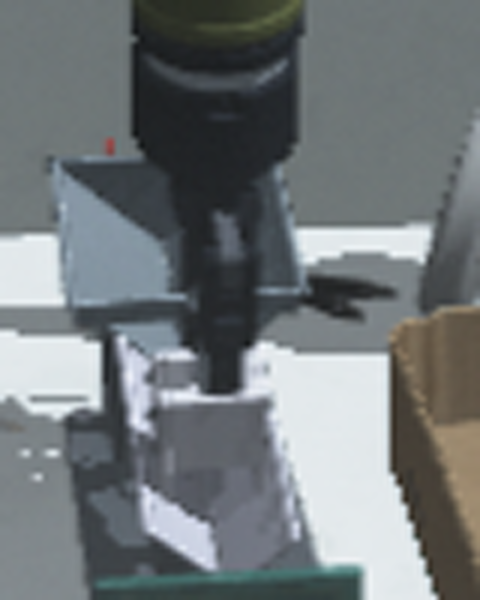

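arm_command(
  commands=[
    [[-0.002,-0.001,0],[-0.0018,0.001,-0.0005],0.07],
    [[-0.002,-0.001,0],[-0.0018,0.001,-0.0005],0.045],
    [[-0.002,-0.001,0],[-0.0018,0.001,-0.0005],0.034],
    [[-0.002,-0.001,0],[-0.0018,0.001,-0.0005],0.028],
    [[-0.002,-0.001,0],[-0.0018,0.001,-0.0005],0.02],
    [[-0.002,-0.001,0],[-0.0018,0.001,-0.0005],0.015],
    [[-0.002,-0.001,0],[-0.0018,0.001,-0.0005],0.015],
  ],
  force=50,
)

```text
t: 20.7
ee_pos: [552.8, -12.8, 178.9]
tcp_rot: [0.578, -0.453, 0.543, -0.407]
force: [-0.1, -1.8, 1.1]
width: 24.5
```

```bash
python3 - <<'E'
from h import *
c=cap('wrist','w14')
im=c['color'][:,:,::-1];cv2.imwrite('pics/w14c.png',cv2.resize(im[120:320,180:380],None,fx=3,fy=3,interpolation=cv2.INTER_CUBIC))
s,R0,p=pose();print(s['t'],p,s['width'],s['force'],R0.inv().apply(s['force']),R0.inv().apply(s['torque']));print(R0.as_matrix().round(4))
print(rel(Rpin,KN+3*AX), rel(Rpin,p+35*AX))
E
```

```text
20.75 [552.79232307 -12.76802645 178.90318081] 24.923125410367007 [ 0.12459839 -0.94488599  1.37969547] [ 0.56240087 -1.57907579  0.0460303 ] [-0.0954557   0.00562703 -0.47946513]
[[ 8.020e-02 -2.130e-02  9.966e-01]
 [-9.626e-01  2.580e-01  8.290e-02]
 [-2.588e-01 -9.659e-01  2.000e-04]]
(array([-0.0002, -0.    , -0.    ]), array([ 0.0013,  0.0005, -0.0003])) (array([-0.0002, -0.    , -0.    ]), array([ 0.   , -0.035,  0.   ]))
```

View pics/w14c.png

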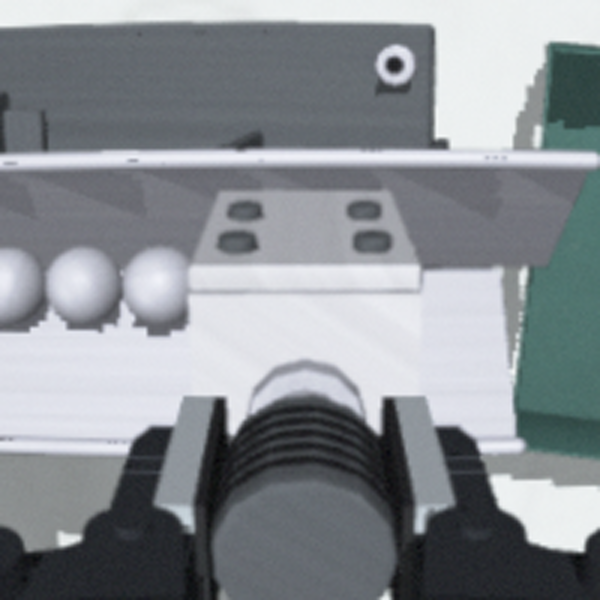

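arm_command(
  commands=[
    [[0,0,0],[0,-0.002,0],0.015],
    [[0,0,0],[0,-0.005,0],0.015],
    [[0,0,0],[0,-0.009,0],0.015],
    [[0,0,0],[0,-0.012,0],0.015],
    [[0,0,0],[0,-0.012,0],0.015],
  ],
)

```text
t: 21.38
ee_pos: [553.3, -15.9, 190.9]
tcp_rot: [0.579, -0.453, 0.542, -0.407]
force: [-0.2, -0.1, 0.0]
width: 24.9
```

```bash
python3 - <<'E'
from h import *
s,R0,p=pose();print(s['t'],p,s['width'],s['force'],R0.inv().apply(s['force']),R0.inv().apply(s['torque']))
print((p-np.array([552.79,-12.77,178.9]))@AX, rel(Rpin,np.array([552.79,-12.77,178.9])+35.5*AX))
E
```

```text
21.375 [553.2659535  -15.94274693 190.94189955] 24.902450852356605 [-0.2476178  -0.13934522  0.04951114] [ 0.1014179  -0.07868411 -0.25827551] [-0.02657041 -0.00318623 -0.45957003]
12.461276675374805 (array([-0.0009,  0.0001, -0.0001]), array([ 0.    , -0.023 , -0.0002]))
```

arm_command(
  commands=[
    [[0,0,0],[0,-0.004,0],0.015],
    [[0,0,0],[0,-0.009,0],0.015],
    [[0,0,0],[0,-0.014,0],0.015],
    [[0,0,0],[0,-0.019,0],0.015],
    [[0,0,0],[0,-0.022,0],0.015],
    [[0,0,0],[0,-0.023,0],0.015],
    [[0,0,0],[0,-0.023,0],0.015],
  ],
)

```text
t: 22.25
ee_pos: [553.7, -21.8, 213.2]
tcp_rot: [0.579, -0.453, 0.542, -0.407]
force: [-0.4, 0.0, -1.7]
width: 24.5
```

```bash
python3 - <<'E'
from h import *
c=cap('wrist','w15')
im=c['color'][:,:,::-1];cv2.imwrite('pics/w15c.png',cv2.resize(im[120:320,180:380],None,fx=3,fy=3,interpolation=cv2.INTER_CUBIC))
cap('side','s15',(250,140,330,270),4.6);cap('top','t15',(180,170,320,260),5.7)
s,R0,p=pose();print(s['t'],p,s['width'],s['force'],R0.inv().apply(s['force']),R0.inv().apply(s['torque']))
print((p-np.array([552.79,-12.77,178.9]))@AX, rel(Rpin,np.array([552.79,-12.77,178.9])+35.5*AX))
E
```

```text
22.4 [553.69897103 -21.8042082  213.07680691] 24.498790277379694 [ 0.21716922  0.88920202 -1.01917083] [-0.57445182  1.20946232  0.28940955] [ 0.01363801 -0.00782538 -0.23155905]
35.36516406654015 (array([-0.0007,  0.0001, -0.0002]), array([ 0.0001, -0.0001, -0.0002]))
```

View pics/w15c.png

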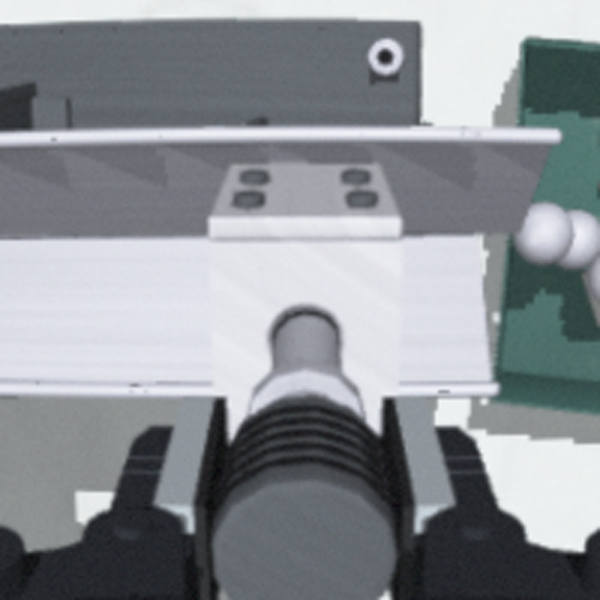

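View pics/s15.png

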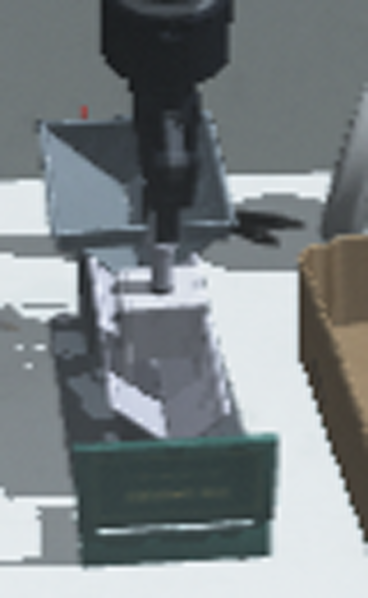

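View pics/t15.png

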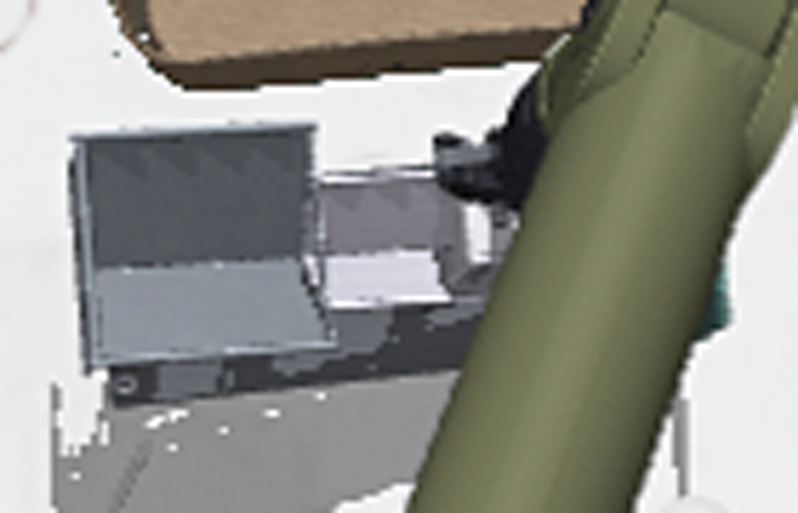

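arm_command(
  commands=[
    [[0,0,0],[0,0,0],0.015],
    [[0,0,0],[0,0,0],0.015],
    [[0,0,0],[0,0,0],0.015],
    [[0,0,0],[0,0,0],0.015],
    [[0,0,0],[0,0,0],0.015],
    [[0,0,0],[0,0,0],0.015],
    [[0,0,0],[0,0,0],0.015],
    [[0,0,0],[0,0,0],0.015],
  ],
)

```text
t: 23.4
ee_pos: [553.7, -21.8, 213.1]
tcp_rot: [0.579, -0.453, 0.542, -0.407]
force: [-1.4, -0.4, -2.3]
width: 24.9
```

```bash
python3 - <<'E'
from h import *
c=cap('wrist','w16')
im=c['color'][:,:,::-1];cv2.imwrite('pics/w16c.png',cv2.resize(im[200:270,250:310],None,fx=8,fy=8,interpolation=cv2.INTER_CUBIC))
c=cap('side','s16',(270,185,300,215),16)
s,R0,p=pose();print(s['t'],p,s['width'])
print((p-np.array([552.79,-12.77,178.9]))@AX)
E
```

```text
23.5 [553.70470565 -21.78850994 213.04980379] 24.83656633141339
35.33515219178287
```

View pics/w16.png

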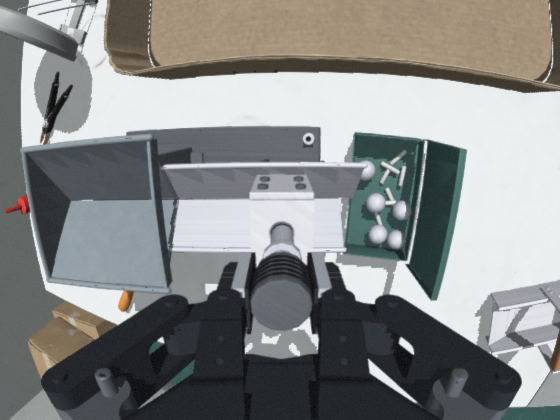

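View pics/w16c.png

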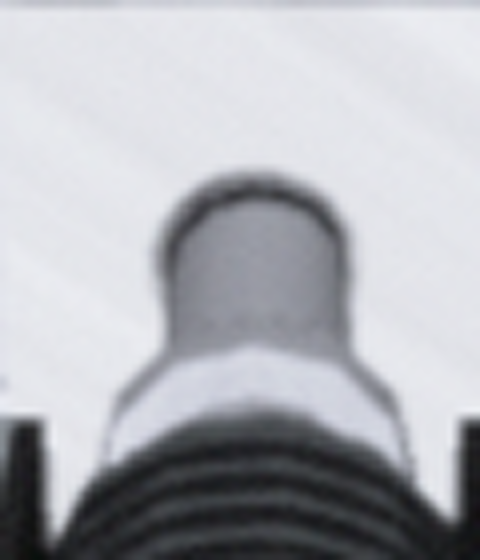

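View pics/s16.png

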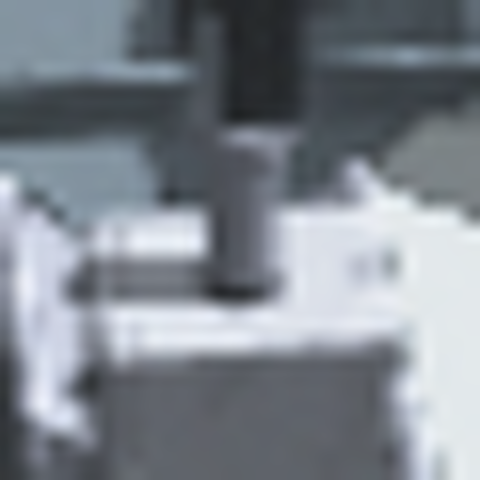

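arm_command(
  commands=[
    [[0,0,0],[0,-0.0005,0],0.015],
    [[0,0,0],[0,-0.001,0],0.015],
    [[0,0,0],[0,-0.001,0],0.015],
    [[0,0,0],[0,-0.001,0],0.015],
  ],
)

```text
t: 24.0
ee_pos: [553.8, -22.1, 214.1]
tcp_rot: [0.579, -0.453, 0.542, -0.407]
force: [-0.2, 0.9, -0.9]
width: 24.4
```

```bash
python3 - <<'E'
from h import *
c=cap('wrist','w17')
im=c['color'][:,:,::-1];cv2.imwrite('pics/w17c.png',cv2.resize(im[200:270,250:310],None,fx=8,fy=8,interpolation=cv2.INTER_CUBIC))
c=cap('side','s17',(180,140,340,340),3)
s,R0,p=pose();print(s['t'],p,s['width'],s['force'])
print((p-np.array([552.79,-12.77,178.9]))@AX)
E
```

```text
24.1 [553.7619976  -22.08163719 214.10070234] 24.92222456804485 [ 0.23644248 -0.37104732 -1.6022417 ]
36.427178804620645
```

View pics/w17c.png

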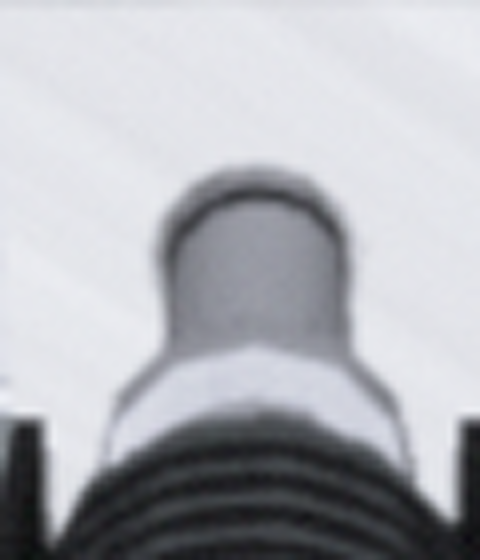

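View pics/s17.png

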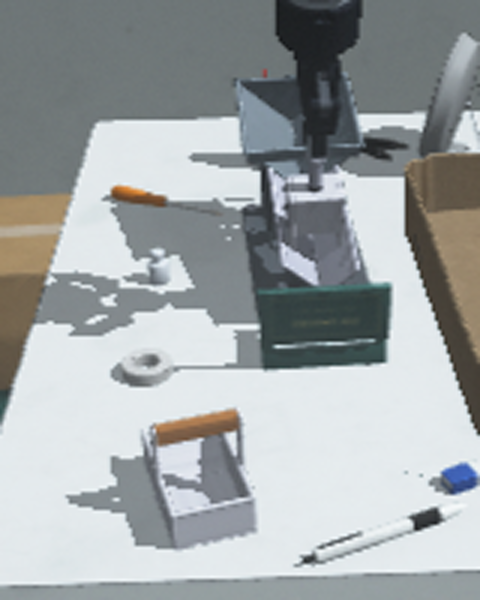

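```bash
python3 - <<'E'
from h import *
print(job.sign_off())
E
```

```text
the job is handed in; nothing more can be done
None
```

The job is done and handed in at about 24 s of the 72 s allowed, with the arm still holding the pin up.

- **Pour:** I picked the tray up by its handle and tipped all five balls into the hopper with the pin fully down. I then set the empty tray back upright within about 2 mm of where it had stood.
- **Pin:** I drew it straight along its leaning axis by about 36.4 mm. That is slightly over the 35 mm asked, because I raised it another 1 mm so the whole groove cleared the block. Force readings stayed within about 3 N during the pull, so it did not bind.
- **Last checks:** The wrist picture at 23.4 s shows all five balls in the tin and the chute and hopper empty. The last wrist picture shows the black groove just above the block. The last side picture shows the tray upright and empty and the bystanders where they were.

No final check failed. My only early disagreement was that the feeder's base plate came out about 17 mm off the expected centre. I took the knob and hopper positions straight from the pictures instead, and the wrist camera agreed with them to within 1–2 mm.

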